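# Mark the brass stubs and build the tote stack

## Task

With the brass stubs standing in the press, press the pedal fully down to its stop to mark them and let it come back up, then put every stub into the bottom tote on the steel plate. After that stack all the loose totes squarely on the bottom tote, each turned end for end to the one below so that it stands on its rim and does not nest, and leave the bystanding tools and can alone.

Things in the scene. Friction and masses are not known exactly. Their poses are not given: they have to be found in the camera images.
- base: the bottom tote: shaped like the loose totes, screwed to a steel plate 176 x 100 x 12 on the bench. Origin: centre of the tote's underside, 12 mm above the bench; x towards its lip (front end), z up. Inner floor at z = 3, 124 x 42; opening at the top 140 x 58. It has slots and feet as tote2 says and stacks as tote3 says
- tote1: loose grey open plastic tote, about 0.22 kg (may be absent: None); 150 long (x) x 68 wide (y) x 56 high, walls 5, and a 12 mm lip out at the top of its front (+x) end, above a white card. Origin: centre of underside. Tub 132 x 50 below z = 26, wider above. Grip it across the 68 mm width on the plain wall between the slots (x -21 to +43), at z 30 to 56
- tote2: loose tote like tote1 (or None). On all totes each long wall has two slots, 17 wide, from the rim down to z = 29, at x = +52 and x = -30; below them, at the same x, two feet 10 wide reach out to y = +-37, z = 8 to 15
- tote3: loose tote like tote1 (or None). Facing the same way as the tote below, its feet drop through the slots and it nests (29 mm up, or onto the contents). Turned end for end, its feet rest on the rim below: it stands 48 mm up, its tub 8 mm inside the opening with 4 mm play each way
- tote1_front (a point): point on the rim at the front (lip) end of tote1: x = +75, y = 0, z = 56 mm in its frame. None if absent
- tote2_front (a point): point on the rim at the front (lip) end of tote2: x = +75, y = 0, z = 56 mm in its frame. None if absent
- tote3_front (a point): point on the rim at the front (lip) end of tote3: x = +75, y = 0, z = 56 mm in its frame. None if absent
- stub1: square brass bar stub, 16 x 16 x 36 high, 0.08 kg, standing on the press bed at the start; origin: centre of its underside, z along its length. May be absent (None)
- stub2: square brass bar stub, 16 x 16 x 36 high, 0.08 kg, standing on the press bed at the start; origin: centre of its underside, z along its length. May be absent (None)
- stub3: square brass bar stub, 16 x 16 x 36 high, 0.08 kg, standing on the press bed at the start; origin: centre of its underside, z along its length. May be absent (None)
- stub4: square brass bar stub, 16 x 16 x 36 high, 0.08 kg, standing on the press bed at the start; origin: centre of its underside, z along its length. May be absent (None)
- press: green marking press fixed to the bench. Origin: on the bench under the middle of its 120 x 200 bed, whose top is 40 mm up; x towards the 75 mm high rear housing (x 60 to 110), pedal on the -x side. Stubs stand along y at x = 0, about 50 apart, between the anvil (face x = +10) and a die (face x = -17) that moves 7 mm in with the pedal; both jaws 12 mm high
- pedal (a joint): angle of the press's hinged steel pedal plate, 115 x 80 mm, hinged at x = -60, z = 35 mm of the press and sloping up away from it: 0 = up (at rest), 0.26 rad = down on its stop. A spring brings it back up; at the pad it takes about 2 N to start and 9 N to reach the stop
- pedal_pad (a point): middle of the rubber pad on the pedal's upper face, 85 mm from the hinge, where to press; about 64 mm above the bench at rest, 42 mm when fully down; moves with the pedal
- screwdriver: bystander: screwdriver lying on the bench near the robot; leave alone
- can: bystander: plain steel can, 60 diameter x 85 high, beyond the work; leave alone
- square: bystander: try square (wooden stock 110 long, steel blade 150) lying beyond the work; leave alone

How it is judged:
By the outcome, as a careful person would: the job done as asked, in the order asked, and still so for the second after the job is handed in, with the robot touching nothing.
Of stub1, stub2, stub3, stub4 only 3 to 4 are there at a start; the rules pass over those that are not, and their reading is None.
Of tote1, tote2, tote3 only 2 to 3 are there at a start; the rules pass over those that are not, and their reading is None.
At some moment in a run one of tote1, tote2, tote3 may be knocked a few centimetres aside while the robot is not near it.
It also fails if it takes over 192 s, if anything falls off the work surface, if the arm or the gripper's body presses on something with over 40 N, if the wrist force passes 120 N, or if a joint passes its speed limit or range.

## Robot

A 6-joint arm with a two-finger parallel gripper is mounted at the origin on the work surface. World frame = base frame: x ahead of the robot, y to its left, z up, the work surface at z = 0. Lengths are in m, angles in rad, forces in N, time in s.
With the tool pointing down it reaches from about 0.3 to 0.75 m from the base axis. Payload 8.5 kg.
Tool frame: the origin (TCP) lies between the finger pads; the fingertips stand tcp_to_tips ahead of it and the grasp point (between the pads) lies 5 mm behind it (tcp_to_tips is the distance from the TCP to the fingertips, in m); z points along the fingers, y is the direction in which the jaws open and shut (so a half turn about z gives the same grasp; the last joint's range is limited). The gripper opens to 88 mm and grips with 3 to 60 N. Pads are 18 mm wide; open, the fingers measure 123 mm over their backs; the gripper's body (75 mm by 187 mm) begins 45 mm behind the grasp point.
Start: joints at [1.014, 0.381, 1.297, -0, 1.464, -0.215], TCP at [0.184, 0.518, 0.253] pointing down, gripper open.
Joint ranges: [-3.11, 3.11], [-0.89, 2.33], [0.22, 2.48], [-1.42, 4.56], [0.17, 2.85], [-2.88, 2.88]. Speed limits (rad/s): [2.39, 2.39, 3.14, 3.14, 3.14, 3.14].

## Interface

Orientations are given as [roll, pitch, yaw] about the fixed x, y, z axes, in that order (R = Rz(yaw) Ry(pitch) Rx(roll)).
In Python, from bench import * gives the robot as it stands. The module is installed in compiled form; this text tells all that it offers. Calls block until the motion is done:
- goto(position, orientation): joint-space move of the TCP to a pose.
- move_straight(position, v=0.15, rotation=None, f_stop=None): straight line of the TCP; rotation=None keeps the orientation; v is the mean speed in m/s. With f_stop (N) it stops when the force on the tool has changed by that much, and returns True; else False.
- goto_joints(angles): joint-space move.
- command_gripper(opening, grip_force=None): opening from 0.0 (shut) to 1.0 (fully open); grip_force is the grip in N (None keeps the last); returns when the fingers have stopped.
- sleep(seconds).
- inverse_kinematics(position, orientation): joint angles nearest the present ones, or None.
- observe(): the state.
- grab_frame(name): name is "scene" or "top"; returns the picture (384x512x3 uint8, blue, green, red); there is no depth.
- camera_info(name): a dict with "vfov" (degrees; the focal length in pixels is half the picture's height over the tangent of half this angle, whatever the lens; pixels are square), "cx", "cy" (the principal point, pixels), "eye" and "rotation" of the camera in the world. Camera axes: x right, y down, z forward; pixel columns grow to the right and rows downward; lengths in m; the calibration is good to about 2 mm. A picture is of the moment at which its call begins. camera_info takes no time and is no camera call.
A pose or a line that the arm cannot do raises PlanningError and nothing moves.
- close_job(): hands the job in, once; it reports no verdict.
The state is a dict: "time": time; "q": joint angles; "qd": joint speeds; "joint_torque": joint torques, N m; "position": TCP position; "tcp_rot": TCP orientation; "force": force on the tool from outside, world axes, zero at the start; "wrist_torque": the same for the moment, N m; "opening": opening from 0.0 (shut) to 1.0 (fully open).
Only numpy, scipy, OpenCV 4.12 (cv2) and the standard library are available. Lean on these libraries where they do the work, as an engineer would, in place of code of your own. Each camera call takes 0.05 s, during which the arm holds its last target.

## Working session

There is one attempt and no reset: what is moved stays moved. The work goes in short steps, each a Python script; the robot and the scene stay as the last script left them, time stands still between calls to the robot, and variables do not carry over. Pictures are saved under pics/ and viewed, and the job is handed in when it is done.

```bash
mkdir -p pics
python3 - <<'E'
from bench import *
import cv2
s=observe();print(s['time'],s['position'],s['tcp_rot'],s['force'],s['opening'])
for n in("scene","top"):
    print(n,camera_info(n)); cv2.imwrite(f"pics/{n}0.png",grab_frame(n))
try: print(tcp_to_tips)
except Exception as e: print(e)
E
```

```text
0.0 [0.18420782 0.51794908 0.25213646] [-3.14015200e+00 -3.05901659e-04  2.79979946e+00] [-0.02554112 -0.22289767 -0.7166608 ] 0.9996983511185324
scene {'vfov': 55.814079825035066, 'cx': 250.1597428783077, 'cy': 194.37367462075468, 'eye': array([ 1.0874633 , -0.48097891,  0.78392168]), 'rotation': array([-2.37571949, -0.0081951 ,  0.8026877 ])}
top {'vfov': 50.0240884823091, 'cx': 250.0966006027809, 'cy': 186.3256861910225, 'eye': array([0.33559914, 0.00163381, 1.26576913]), 'rotation': array([-2.9343244 , -0.00321475, -1.52777955])}
0.014
```

View pics/scene0.png

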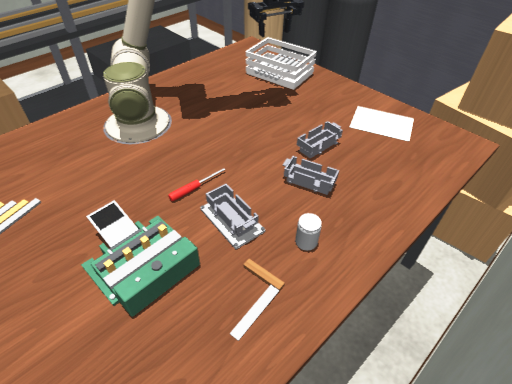

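View pics/top0.png

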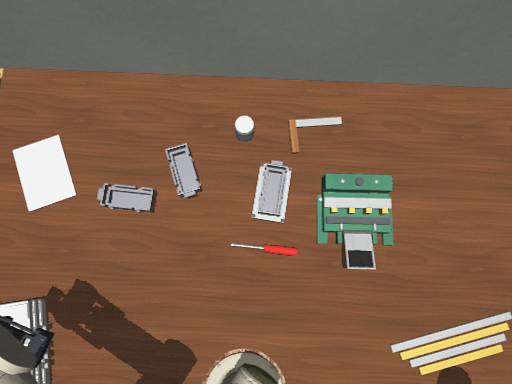

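Both views show two loose totes (top view about (127,197) and (183,170)), the base tote at (273,192), and the press at (357,205) with four stubs in a row at v≈210. Next I'll enlarge these areas.

```bash
cat > h.py <<'E'
import numpy as np, cv2
from scipy.spatial.transform import Rotation as Rot
from bench import *
def cam(n):
    c=camera_info(n); f=192/np.tan(np.radians(c['vfov'])/2)
    return np.array(c['eye']),Rot.from_euler('xyz',c['rotation']).as_matrix(),f,c['cx'],c['cy']
def ray(n,u,v):
    e,R,f,cx,cy=cam(n); d=R@np.array([(u-cx)/f,(v-cy)/f,1.]); return e,d/np.linalg.norm(d)
def onplane(n,u,v,z):
    e,d=ray(n,u,v); return e+d*(z-e[2])/d[2]
def proj(n,p):
    e,R,f,cx,cy=cam(n); q=R.T@(np.asarray(p)-e); return np.array([cx+f*q[0]/q[2],cy+f*q[1]/q[2]])
def tri(uv1,uv2,n1='top',n2='scene'):
    e1,d1=ray(n1,*uv1);e2,d2=ray(n2,*uv2)
    A=np.stack([d1,-d2],1);t=np.linalg.lstsq(A,e2-e1,rcond=None)[0]
    p,q=e1+t[0]*d1,e2+t[1]*d2
    return (p+q)/2,np.linalg.norm(p-q)
def crop(img,x0,y0,w,h,s,fn):
    c=cv2.resize(img[y0:y0+h,x0:x0+w],None,fx=s,fy=s,interpolation=cv2.INTER_CUBIC)
    for k in range(0,w,10): cv2.putText(c,str(x0+k),(k*s,8),0,.28,(0,255,255),1);cv2.line(c,(k*s,10),(k*s,14),(0,255,255),1)
    for k in range(0,h,10): cv2.putText(c,str(y0+k),(0,k*s+3),0,.28,(0,255,255),1);cv2.line(c,(20,k*s),(24,k*s),(0,255,255),1)
    cv2.imwrite(fn,c)
E
python3 - <<'E'
from h import *
t=cv2.imread('pics/top0.png');s=cv2.imread('pics/scene0.png')
crop(t,310,165,90,110,5,'pics/c1.png'); crop(s,80,195,125,120,5,'pics/c2.png')
crop(t,90,135,210,95,4-1,'pics/c3.png'); crop(s,195,115,155,135,5,'pics/c4.png')
crop(t,90,135,120,85,6,'pics/c5.png'); crop(t,240,150,65,80,7,'pics/c6.png')
# sanity of calibration: robot base
print(proj('top',[0,0,0]),proj('scene',[0,0,0]))
E
```

```text
[244.16150501 393.43703593] [137.30637416 122.87721388]
```

View pics/c1.png

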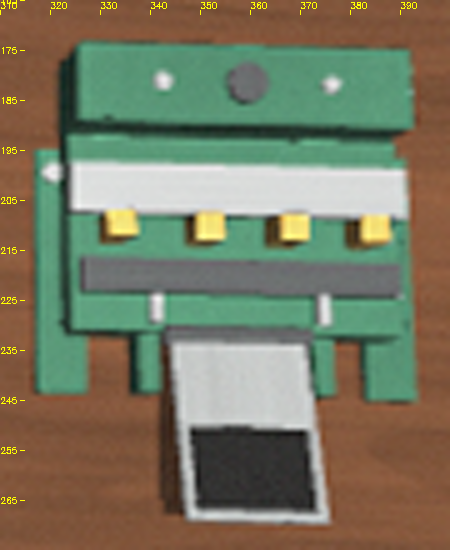

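View pics/c2.png

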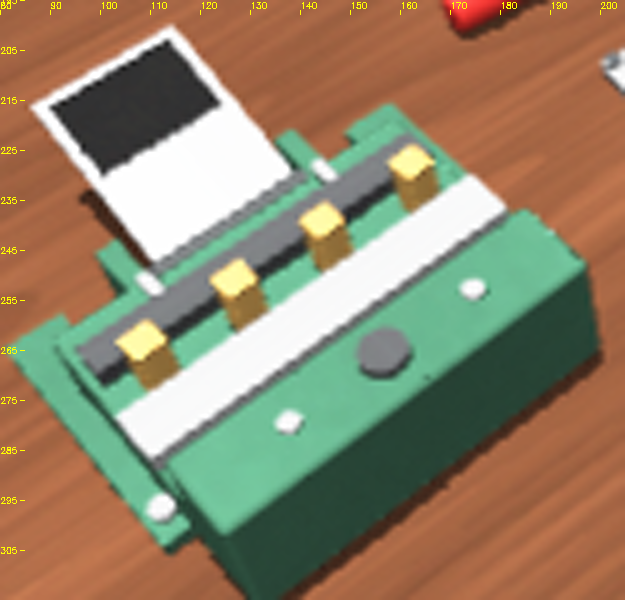

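View pics/c5.png

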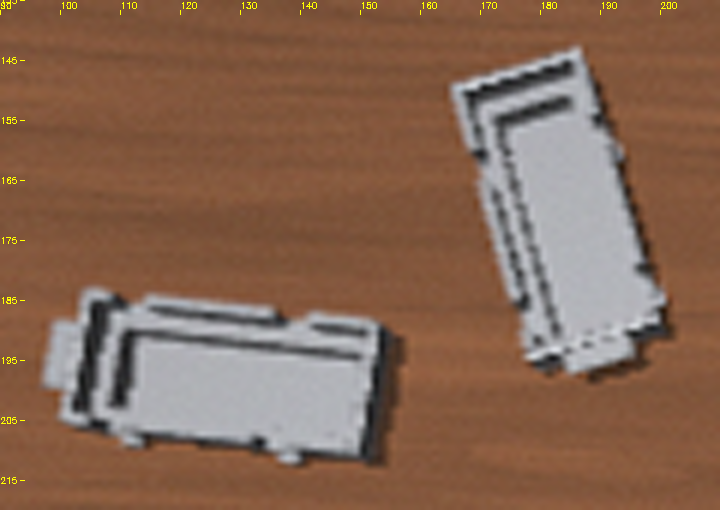

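View pics/c4.png

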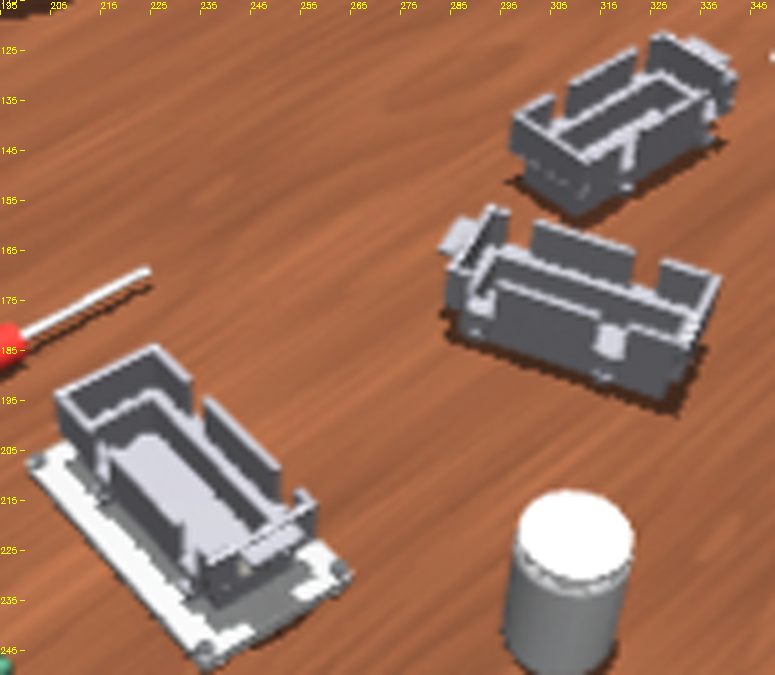

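View pics/c6.png

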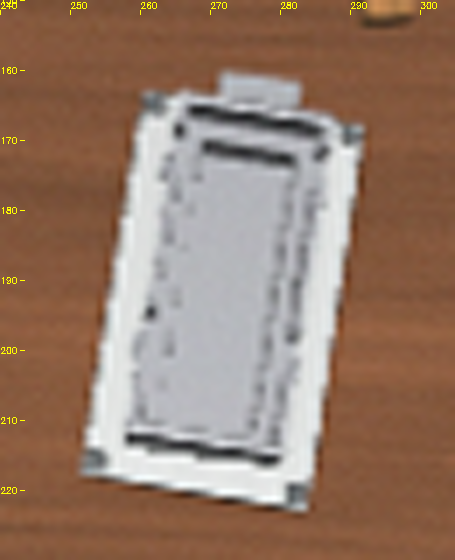

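The crops show four brass stubs, their tops in the top view at about (332,209), (350,211), (368,211) and (384,213). Both totes and the base have clear rim corners in both views. Larger crops should let me pick the corners to sub-pixel accuracy.

```bash
cat >> h.py <<'E'
def crop2(img,x0,y0,w,h,s,fn):
    c=cv2.resize(img[y0:y0+h,x0:x0+w],None,fx=s,fy=s,interpolation=cv2.INTER_CUBIC)
    # pixel k centre is at ((k-x0)+.5)*s
    for k in range(0,w,5):
        cv2.line(c,(int((k+.5)*s),0),(int((k+.5)*s),c.shape[0]),(0,255,255) if k%10==0 else (0,140,140),1); cv2.putText(c,str(x0+k),(int((k+.5)*s)+1,8),0,.33,(255,255,255),1)
    for k in range(0,h,5):
        cv2.line(c,(0,int((k+.5)*s)),(c.shape[1],int((k+.5)*s)),(0,255,255) if k%10==0 else (0,140,140),1); cv2.putText(c,str(y0+k),(0,int((k+.5)*s)-1),0,.33,(255,255,255),1)
    cv2.imwrite(fn,c)
E
python3 - <<'E'
from h import *
t=cv2.imread('pics/top0.png');s=cv2.imread('pics/scene0.png')
crop2(t,95,178,65,40,12,'pics/d1.png');crop2(t,160,138,48,63,9,'pics/d2.png');crop2(t,248,155,50,70,8,'pics/d3.png')
crop2(s,294,118,52,45,14,'pics/d4.png');crop2(s,280,152,62,48,12,'pics/d5.png');crop2(s,198,180,72,70,8,'pics/d6.png')
E
```

```text
(no output)
```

View pics/d1.png

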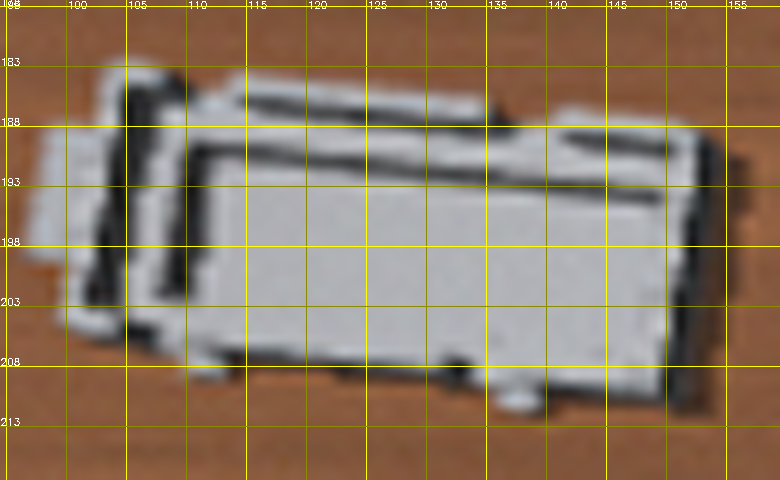

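View pics/d2.png

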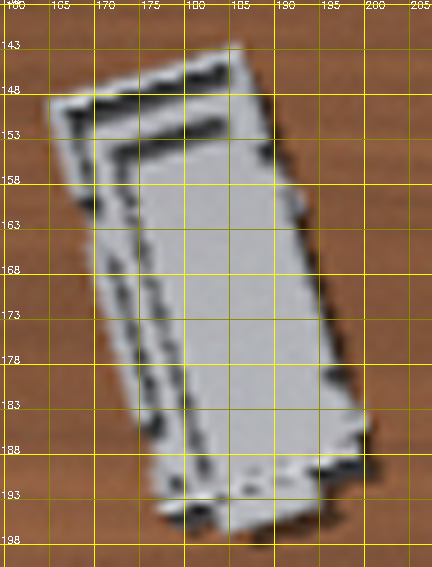

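View pics/d3.png

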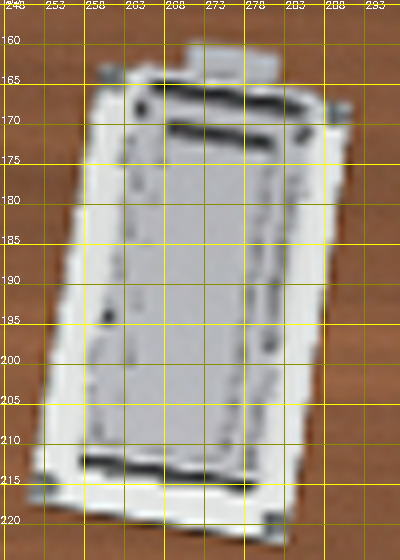

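View pics/d4.png

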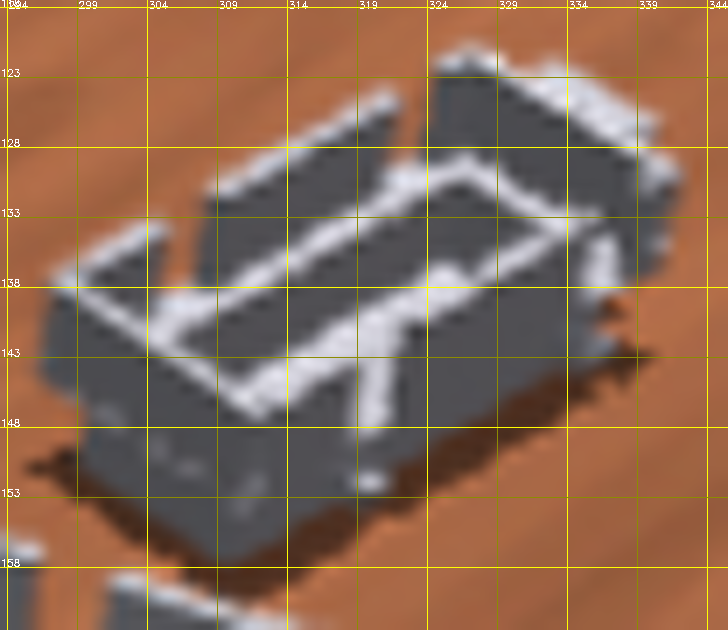

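View pics/d5.png

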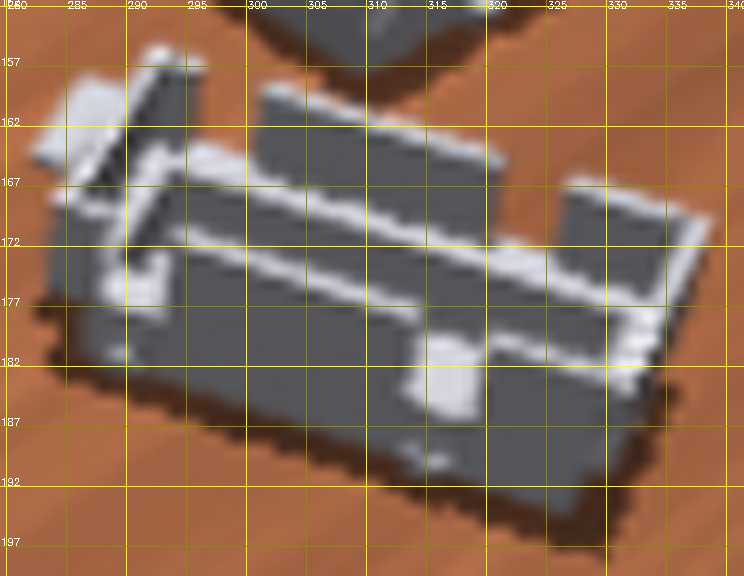

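View pics/d6.png

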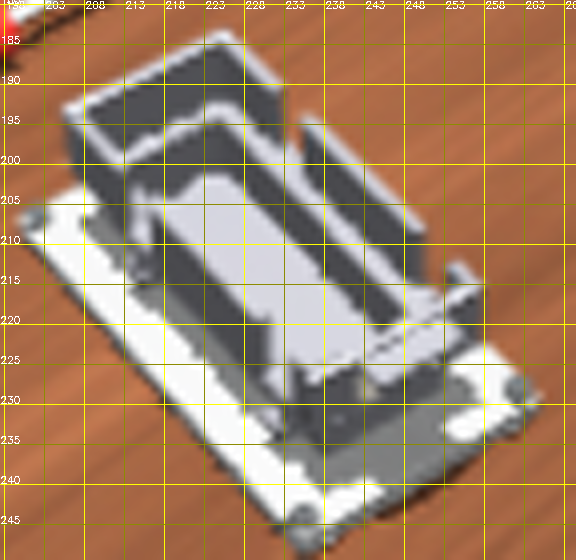

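The corners are visible in both views. Now I triangulate my picks and check them for consistency.

Run:
```python
from h import *
np.set_printoptions(precision=4,suppress=True)
def t(s,x0,y0): return lambda p:(p[0]/s+x0-.5,p[1]/s+y0-.5)
A=t(12,95,178);As=t(14,294,118);B=t(9,160,138);Bs=t(12,280,152);P=t(8,248,155);Ps=t(8,198,180)
sets={'A':dict(bf=(A((665,397)),As((55,275))),bn=(A((700,126)),As((255,412))),ff=(A((57,322)),As((470,45))),fn=(A((105,62)),As((682,170)))),
'B':dict(fn=(B((155,512)),Bs((57,200))),bn=(B((48,102)),Bs((628,392))),bf=(B((240,42)),Bs((710,218))),ff=(B((350,452)),Bs((160,45)))),
'P':dict(rl=(P((285,543)),Ps((20,222))) if 0 else (P((285,543)),Ps((20,222))),fl=(P((352,105)),Ps((305,550))),fr=(P((100,65)),Ps((540,398))))}
for k,d in sets.items():
    pts={}
    for c,(a,b) in d.items():
        p,e=tri(a,b);pts[c]=p;print(k,c,p,'miss',round(e,4))
    n=list(pts)
    for i in range(len(n)):
        for j in range(i): print(n[j],n[i],np.linalg.norm((pts[n[i]]-pts[n[j]])[:2]).round(4),end=' ')
    print()
# base rim from scene only at z=.068
for q in((65,108),(225,32),(482,288),(317,367)): print('rim',onplane('scene',*Ps(q),.068))
print('plate top z.012',[onplane('top',*P(q),.012)[:2] for q in((100,65),(352,105),(285,543),(32,500))])
```

```text
A bf [0.505  0.3042 0.054 ] miss 0.0037
A bn [0.5719 0.2998 0.0551] miss 0.001
A ff [0.5153 0.4545 0.0534] miss 0.0022
A fn [0.582  0.4509 0.0524] miss 0.0015
bf bn 0.067 bf ff 0.1506 bn ff 0.1648 bf fn 0.1657 bn fn 0.1515 ff fn 0.0669 
B fn [0.553  0.2214 0.006 ] miss 0.0365
B bn [0.7004 0.2746 0.0023] miss 0.0309
B bf [0.7151 0.2121 0.1021] miss 0.0256
B ff [0.581  0.1693 0.0974] miss 0.0299
fn bn 0.1566 fn bf 0.1624 bn bf 0.0642 fn ff 0.0591 bn ff 0.1592 bf ff 0.1409 
P rl [ 0.4918 -0.0971  0.0066] miss 0.0002
P fl [ 0.6669 -0.119   0.0049] miss 0.0006
P fr [ 0.6777 -0.0194  0.0076] miss 0.001
rl fl 0.1765 rl fr 0.2015 fl fr 0.1001 
rim [ 0.5083 -0.0834  0.068 ]
rim [ 0.5181 -0.019   0.068 ]
rim [ 0.6646 -0.037   0.068 ]
rim [ 0.6519 -0.0979  0.068 ]
plate top z.012 [array([ 0.6768, -0.019 ]), array([ 0.6649, -0.1185]), array([ 0.4911, -0.0968]), array([0.5034, 0.0005])]
```

Run:
```python
from h import *
np.set_printoptions(precision=4,suppress=True)
def t(s,x0,y0): return lambda p:(p[0]/s+x0-.5,p[1]/s+y0-.5)
B=t(9,160,138);Bs=t(12,280,152);A=t(12,95,178);As=t(14,294,118)
d=dict(fn=(B((155,512)),Bs((160,45))),bn=(B((48,102)),Bs((710,218))),bf=(B((240,42)),Bs((628,392))),ff=(B((350,452)),Bs((57,200))))
pts={}
for c,(a,b) in d.items():
    p,e=tri(a,b);pts[c]=p;print('B',c,p,round(e,4), onplane('top',*a,.056)[:2],onplane('scene',*b,.056)[:2])
n=list(pts)
for i in range(len(n)):
    for j in range(i): print(n[j],n[i],np.linalg.norm((pts[n[i]]-pts[n[j]])[:2]).round(4),end=' ')
C=t(5,310,165);Cs=t(5,80,195)
# stub tops: top view & scene view centre
im=cv2.imread('pics/top0.png');ims=cv2.imread('pics/scene0.png')
for n,I,(x0,y0,x1,y1) in(('top',im,(320,195,395,225)),('scene',ims,(85,215,180,285))):
    h=cv2.cvtColor(I,cv2.COLOR_BGR2HSV)
    m=((h[...,0]>15)&(h[...,0]<32)&(h[...,1]>80)&(h[...,2]>(150 if n=='top' else 215))).astype(np.uint8)
    mm=np.zeros_like(m);mm[y0:y1,x0:x1]=m[y0:y1,x0:x1]
    k,l,st,ce=cv2.connectedComponentsWithStats(mm)
    for i in range(1,k):
        if st[i,4]>8: print(n,ce[i],st[i])
# pad corners, press
for q in ((193,428),(308,433),(320,508),(196,512)): print('pad z.064',onplane('top',*C(q),.064)[:2])
print('pad tri',tri(C((254,470)),Cs((135,108))))
```

```text
B fn [0.556  0.227  0.0528] 0.001 [0.5557 0.2268] [0.5581 0.2234]
B bn [0.696  0.2746 0.0544] 0.0005 [0.6957 0.2744] [0.6968 0.2727]
B bf [0.7199 0.2106 0.054 ] 0.0016 [0.7198 0.2108] [0.7205 0.2079]
B ff [0.5787 0.163  0.0532] 0.0022 [0.5789 0.1635] [0.5801 0.1595]
fn bn 0.1479 fn bf 0.1647 bn bf 0.0684 fn ff 0.0679 bn ff 0.1619 bf ff 0.149 top [333.7    208.9667] [331 207   7   5  30]
top [351.5    209.6471] [349 207   6   6  34]
top [368.5 210. ] [366 208   6   5  30]
top [384.5    210.3529] [382 208   6   6  34]
scene [161.75   226.9167] [158 224   9   7  36]
scene [143.8684 238.6053] [140 236   9   7  38]
scene [126.1463 250.2683] [122 247   9   7  41]
scene [107.8444 262.7556] [103 259  10   8  45]
pad z.064 [ 0.4123 -0.2826]
pad z.064 [ 0.4123 -0.3491]
pad z.064 [ 0.37   -0.3553]
pad z.064 [ 0.3647 -0.2841]
pad tri (array([ 0.3899, -0.319 ,  0.0605]), np.float64(0.0008313927845221786))
```

Tote A measures (0.5436, 0.3774) with yaw 86.1°, tote B (0.6377, 0.2188) with yaw −161.3°, and the base (0.585, −0.0585) with yaw about −6.8°. Side lengths agree to 1–2 mm, but heights read about 3 mm low (0.053 instead of 0.056). Next come the stub tops and the pedal press.

Run:
```python
from h import *
np.set_printoptions(precision=4,suppress=True)
T=[(333.7,208.97),(351.5,209.65),(368.5,210),(384.5,210.35)];S=[(161.75,226.92),(143.87,238.6),(126.15,250.27),(107.84,262.76)]
P=[]
for a,b in zip(T,S):
    p,e=tri(a,b);P.append(p);print(p,round(e,4),onplane('scene',*b,.076)[:2])
P=np.array(P);d=P[-1]-P[0];print('press yaw',np.degrees(np.arctan2(d[1],d[0]))+90)
# pedal outline
print('can',onplane('top',244,125,.085))
c=(lambda p:(p[0]/5+309.5,p[1]/5+164.5))
yaw=np.arctan2(d[1],d[0])+np.pi/2
for y in(yaw,yaw+np.pi,yaw-np.pi):
    for z in(.2,.1): print(y,inverse_kinematics([.39,-.319,z],[np.pi,0,y]))
```

```text
[ 0.529  -0.2396  0.0729] 0.0013 [ 0.5311 -0.2412]
[ 0.5293 -0.2918  0.0729] 0.0012 [ 0.5314 -0.2931]
[ 0.5304 -0.3411  0.0737] 0.0007 [ 0.532  -0.3418]
[ 0.5314 -0.3888  0.0725] 0.0018 [ 0.5337 -0.39  ]
press yaw 0.9325528547298774
can [0.7725 0.0351 0.085 ]
0.016276117763908804 [-0.921   0.3481  1.5124 -0.      1.2811  0.6336]
0.016276117763908804 [-0.921   0.4745  1.6488 -0.      1.0183  0.6336]
3.157868771353702 [-0.921   0.3481  1.5124  0.      1.2811 -2.508 ]
3.157868771353702 [-0.921   0.4745  1.6488  0.      1.0183 -2.508 ]
-3.1253165358258843 [-0.921   0.3481  1.5124  0.      1.2811 -2.508 ]
-3.1253165358258843 [-0.921   0.4745  1.6488  0.      1.0183 -2.508 ]
```

Stubs and press agree: yaw about 0.9°, and stub centre minus 140 mm falls on the pad. Pressing the pedal.

Run:
```python
from h import *
np.set_printoptions(precision=4,suppress=True)
y=.016
command_gripper(0.0,20)
goto([.388,-.318,.16],[np.pi,0,y])
move_straight([.388,-.318,.088],v=.12)
s0=observe()
hit=move_straight([.388,-.318,.056-.016+.014-.006],v=.03,f_stop=25)
s=observe();print(hit,s['position'],s['force']-s0['force'],s['time'])
sleep(.3)
s=observe();print(s['position'],s['force']-s0['force'])
cv2.imwrite('pics/s_press.png',grab_frame('scene'))
crop2(cv2.imread('pics/s_press.png'),75,160,125,110,6,'pics/s_press_c.png')
```

```text
True [ 0.3873 -0.3182  0.0556] [-2.87    3.0851 16.0466] 6.2167
[ 0.3873 -0.3182  0.0556] [-2.9471  2.4796 16.4525]
```

View pics/s_press_c.png

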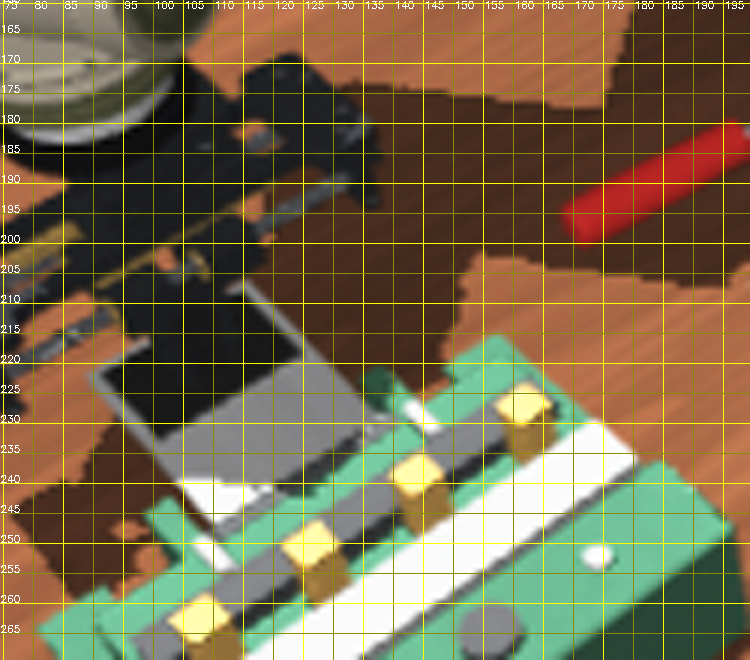

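The fingertips are at z≈0.0416 with 16 N, against 0.042 and 9 N quoted for the stop. The picture shows the plate down and the die moved in. I'll push slightly harder to confirm it's on the stop, then release.

Run:
```python
from h import *
np.set_printoptions(precision=4,suppress=True)
p=np.array([.388,-.318,.050])
print(move_straight(p,v=.02,f_stop=18)); s=observe();print(s['position'],s['force'])
sleep(.3)
move_straight([.388,-.318,.16],v=.12); 
goto([.40,-.10,.30],[np.pi,0,.016]); command_gripper(.35)
for n in('scene','top'):
    cv2.imwrite(f'pics/{n}1.png',grab_frame(n))
crop2(cv2.imread('pics/scene1.png'),75,190,125,100,6,'pics/e1.png')
s=observe();print(s['time'],s['opening'])
```

```text
True
[ 0.3873 -0.3182  0.0555] [-3.4499  4.0659 17.7447]
9.825 0.3520808821133782
```

View pics/e1.png

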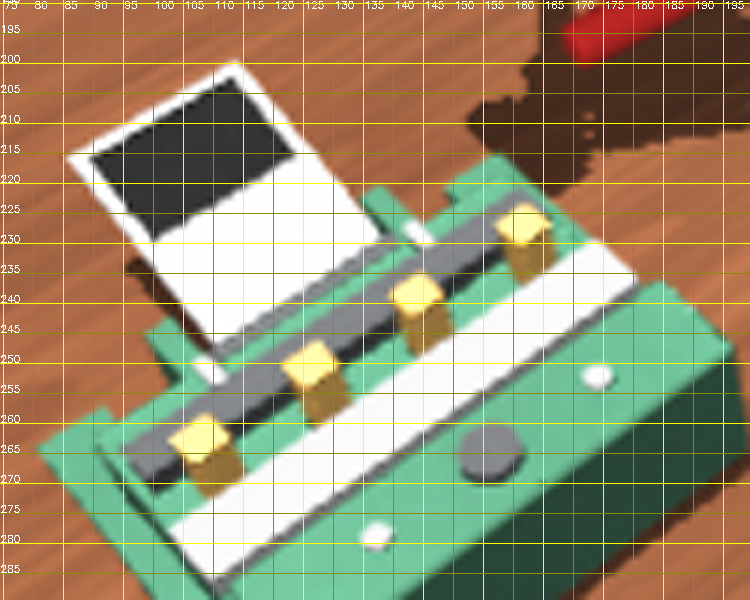

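View pics/top1.png

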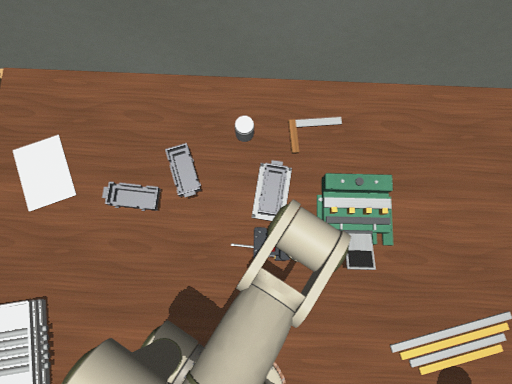

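The pedal is back up and all four stubs stand where they were. Tote A was knocked about 4 px toward −y (now about (131,196)), so I'll remeasure it later. Moving the first stub now.

```bash
cat >> h.py <<'E'
BC=np.array([.585,-.0587]);BY=np.radians(-6.8)
def b2w(x,y):
    c,s=np.cos(BY),np.sin(BY); return BC+np.array([c*x-s*y,s*x+c*y])
def stub(px,py,bx,by,first=False):
    PY=.016
    goto([px,py,.14],[np.pi,0,PY]); command_gripper(.35)
    f=move_straight([px,py,.0685],v=.1,f_stop=15)
    if f: print('contact!',observe()['position'],observe()['force']); return False
    command_gripper(0,25); o=observe();print('open',o['opening']*88,o['force'])
    if o['opening']*88<10: print('missed');return False
    move_straight([px,py,.15],v=.15)
    w=b2w(bx,by)
    goto([w[0],w[1],.15],[np.pi,0,BY+np.pi/2])
    f=move_straight([w[0],w[1],.0435],v=.08,f_stop=6); o=observe();print('place',f,o['position'],o['force'],o['opening']*88)
    command_gripper(.30)
    move_straight([w[0],w[1],.15],v=.2); print('t',observe()['time']); return True
E
python3 - <<'E'
from h import *
np.set_printoptions(precision=4,suppress=True)
stub(.5312,-.3895,.027,-.010)
cv2.imwrite('pics/s2.png',grab_frame('scene'));crop2(cv2.imread('pics/s2.png'),75,120,200,160,4,'pics/e2.png')
E
```

```text
open 15.739521533964727 [-0.4447  0.5606  3.5261]
place True [ 0.6104 -0.0718  0.0441] [-1.6896  0.4338  5.3704] 16.243554455002673
t 16.875
```

View pics/e2.png

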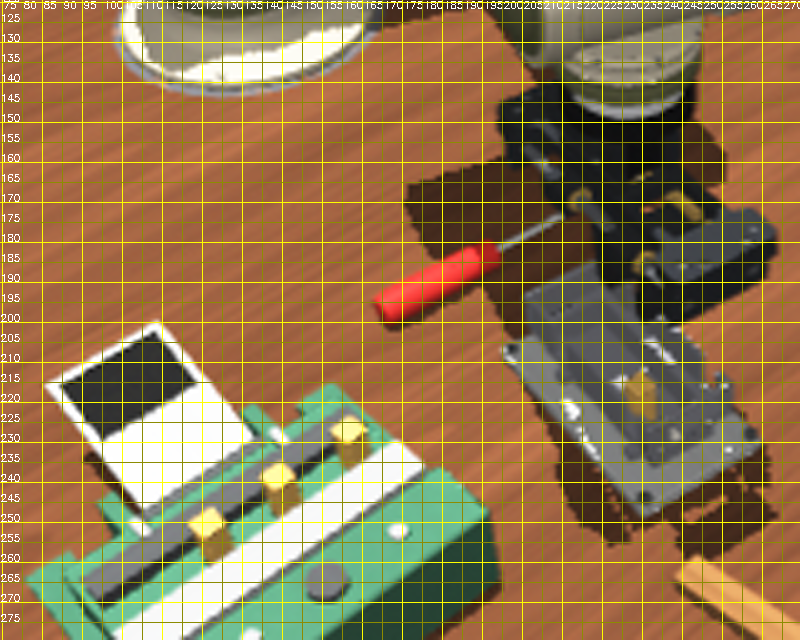

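The first stub stands in the base tote at about (232,217), and it met the floor at the expected height. Doing the other three.

Run:
```python
from h import *
np.set_printoptions(precision=4,suppress=True)
ok=stub(.5306,-.3415,-.027,-.010) and stub(.5302,-.2924,.027,.010) and stub(.5295,-.2405,-.027,.010)
goto([.40,.10,.30],[np.pi,0,1.57])
goto([.25,-.25,.35],[np.pi,0,.016]);command_gripper(1.0)
for n in('scene','top'): cv2.imwrite(f'pics/{n}3.png',grab_frame(n))
s=cv2.imread('pics/scene3.png');t=cv2.imread('pics/top3.png')
crop2(s,195,110,155,140,5,'pics/f1.png');crop2(t,95,138,205,90,3,'pics/f0.png')
crop2(t,98,178,65,40,12,'pics/f2.png');crop2(t,160,138,48,63,9,'pics/f3.png')
print(observe()['time'])
```

```text
open 15.906558958561392 [-0.5118  0.7215  3.3569]
place True [ 0.5568 -0.0654  0.044 ] [-0.0497  0.4365  4.8099] 15.80880816812719
t 23.6333
open 15.951737715130623 [0.1663 0.0749 3.5009]
place True [ 0.6126 -0.0529  0.0513] [ 1.6631 -4.3668 -3.0326] 15.931816351860483
t 29.9583
open 15.372900554525774 [-0.7234  0.187   3.8674]
place True [ 0.5589 -0.0463  0.0509] [ 1.3615 -4.4284 -2.809 ] 15.760895971642663
t 36.325
39.8833
```

View pics/f1.png

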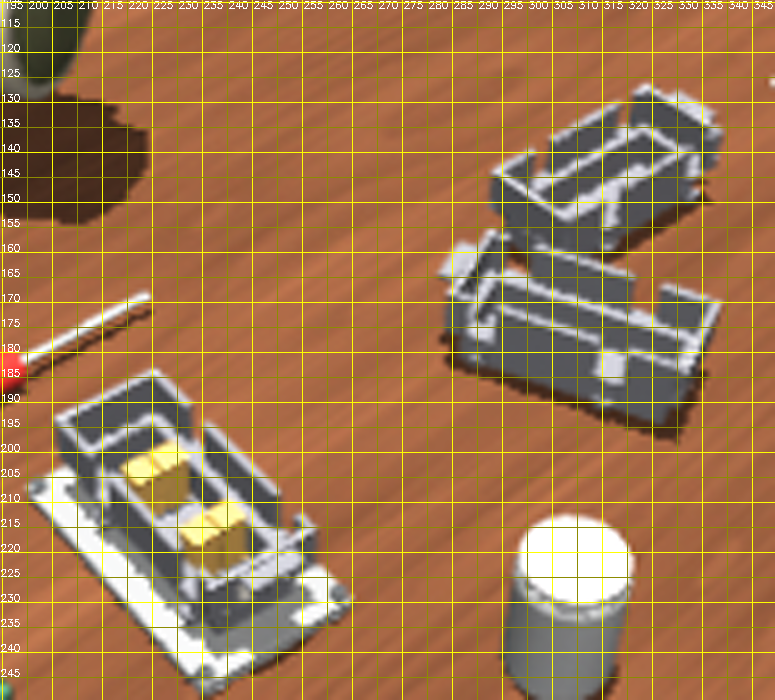

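View pics/top3.png

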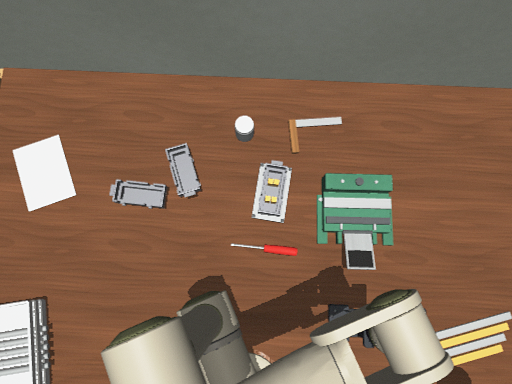

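View pics/f2.png

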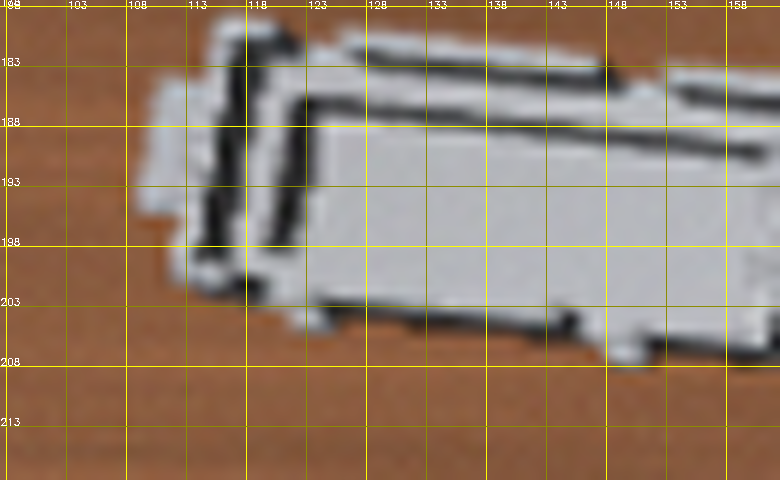

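View pics/f3.png

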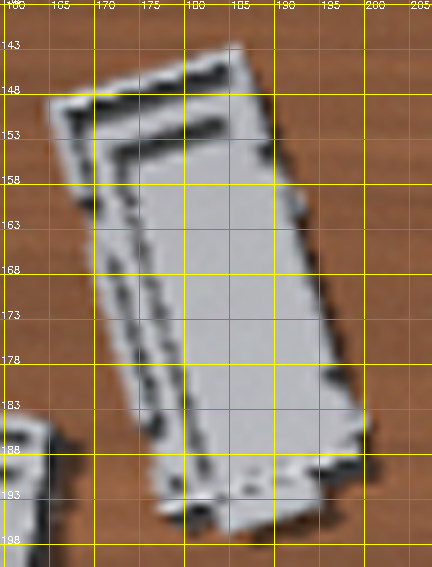

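All four stubs stand in the base tote, tops at about (225,203) and (238,214) in the scene view. The two on the +y side met the side wall and dropped about 7 mm, which suggests the base sits a little toward −y of my estimate. I'll check that by straddling its walls with the open gripper, and remeasure tote A, now shifted again to about (138,194).

Run:
```python
from h import *
np.set_printoptions(precision=4,suppress=True)
nrm=np.array([-np.sin(BY),np.cos(BY)])
first=True
for x in(.032,-.008):
    w=b2w(x,0)
    if first: goto([w[0],w[1],.16],[np.pi,0,BY])
    else: goto([w[0],w[1],.10],[np.pi,0,BY])
    first=False
    if move_straight([w[0],w[1],.064],v=.1,f_stop=8): print('contact down',observe()['position']);
    r=[]
    for sgn in(1,-1):
        move_straight([w[0],w[1],.064],v=.05)
        e=w+sgn*.016*nrm
        h=move_straight([e[0],e[1],.064],v=.015,f_stop=4)
        o=observe();d=(np.array(o['position'][:2])-w)@nrm;r.append(d);print(x,sgn,h,d,o['force'])
    print('mid',np.mean(r),'span',r[0]-r[1])
    move_straight([w[0],w[1],.064],v=.05); move_straight([w[0],w[1],.10],v=.12)
goto([.25,-.25,.35],[np.pi,0,.016])
for n in('scene','top'): cv2.imwrite(f'pics/{n}4.png',grab_frame(n))
s=cv2.imread('pics/scene4.png');t=cv2.imread('pics/top4.png')
crop2(t,105,174,68,42,11,'pics/g1.png');crop2(s,285,120,62,50,12,'pics/g2.png')
print(observe()['time'])
```

```text
0.032 1 True 0.008503558139262587 [-0.0955 -0.1184  0.4954]
0.032 -1 True -0.011642484780738855 [1.0646 1.5461 0.5532]
mid -0.001569463320738134 span 0.020146042920001443
-0.008 1 True 0.008596067977423117 [ 0.6351 -0.4868  0.8536]
-0.008 -1 True -0.011508262157500072 [-0.2754  1.6216  0.6243]
mid -0.0014560970900384775 span 0.020104330134923187
50.85
```

View pics/g1.png

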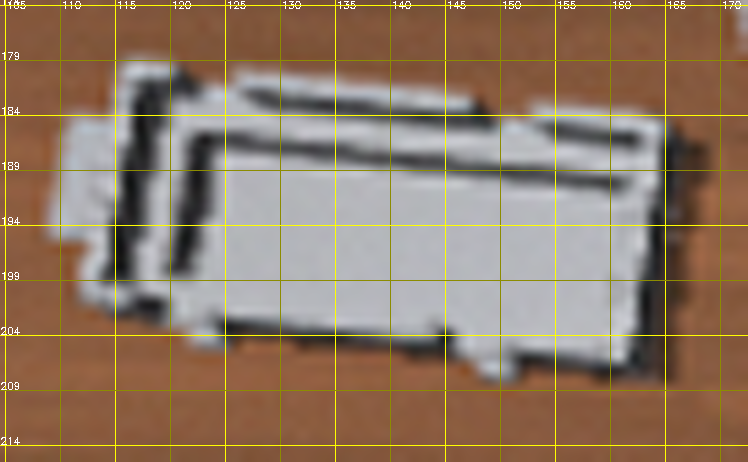

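View pics/g2.png

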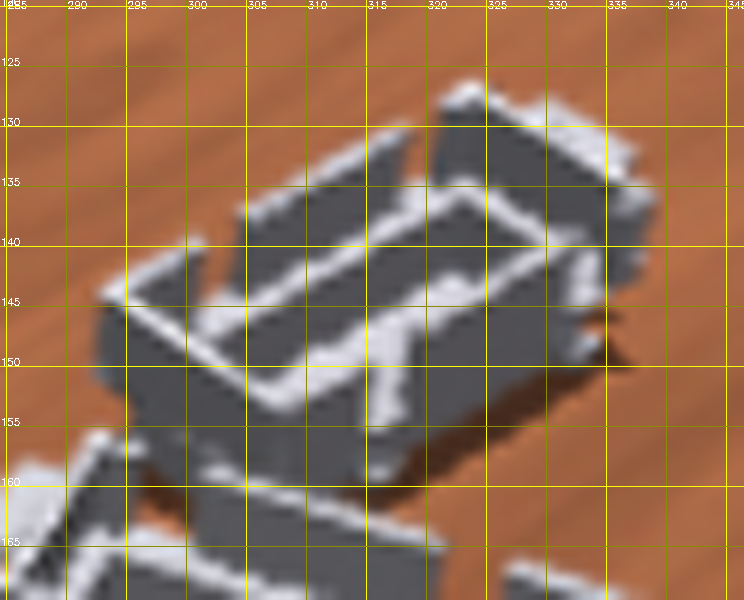

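Both straddle probes span 20.1 mm as expected. The base centre is 1.5 mm toward −y of my estimate, and the yaw is confirmed. Next I triangulate tote A again and pick up B, which hasn't moved.

```bash
cat >> h.py <<'E'
BC=np.array([.585-.0002,-.0587-.0015])
E
python3 - <<'E'
from h import *
np.set_printoptions(precision=4,suppress=True)
def t(s,x0,y0): return lambda p:(p[0]/s+x0-.5,p[1]/s+y0-.5)
A=t(11,105,174);As=t(12,285,120)
d=dict(bf=(A((630,365)),As((102,292))),bn=(A((664,118)),As((275,408))),ff=(A((82,303)),As((470,82))),fn=(A((118,62)),As((655,190))))
P={}
for c,(a,b) in d.items(): P[c],e=tri(a,b);print(c,P[c],round(e,4))
C=sum(P.values())/4;v=P['ff']+P['fn']-P['bf']-P['bn'];print('A',C,np.degrees(np.arctan2(v[1],v[0])),np.linalg.norm(v)/2)
# B pick
by=np.radians(-161.3)
for yy in(by,by+np.pi):
    for nm,p,q in(('pick',[.6377,.2188,.042],yy),('place',[*BC,.11],yy-np.radians(25.5))):
        print(nm,inverse_kinematics(p,[np.pi,0,q]))
ay=np.arctan2(v[1],v[0])
for yy in(ay,ay+np.pi,ay-np.pi):
    for nm,p,q in(('pick',[C[0],C[1],.042],yy),('place',[*BC,.16],yy+BY-ay)):
        print('A',nm,inverse_kinematics(p,[np.pi,0,q]))
E
```

```text
bf [0.5177 0.2695 0.0526] 0.0015
bn [0.5844 0.264  0.056 ] 0.0021
ff [0.5274 0.4185 0.0533] 0.0006
fn [0.5944 0.4159 0.0533] 0.0013
A [0.556  0.342  0.0538] 86.26165712378416 0.15072867328299527
pick [ 0.1553  0.7874  1.182   0.      1.1723 -1.7418]
place [-0.3038  0.5803  1.3967  0.      1.1646 -1.7559]
pick [ 0.1553  0.7874  1.182  -0.      1.1723  1.3998]
place [-0.3038  0.5803  1.3967 -0.      1.1646  1.3857]
A pick [ 0.3704  0.7564  1.2546 -0.      1.1306  0.4357]
A place [-0.3038  0.525   1.3351 -0.      1.2815  1.3857]
A pick [ 0.3704  0.7564  1.2546  0.      1.1306 -2.7059]
A place [-0.3038  0.525   1.3351  0.      1.2815 -1.7559]
A pick [ 0.3704  0.7564  1.2546  0.      1.1306 -2.7059]
A place [-0.3038  0.525   1.3351  0.      1.2815 -1.7559]
```

Run:
```python
from h import *
np.set_printoptions(precision=4,suppress=True)
p=np.array([.6377,.2188]);yy=np.radians(18.7)
goto([*p,.15],[np.pi,0,yy]);command_gripper(1.0)
# check B not moved: quick top frame
f=move_straight([*p,.042],v=.12,f_stop=8);print('down',f,observe()['position'])
if not f:
    f0=observe()['force']
    command_gripper(0,30);o=observe();print(o['opening']*88,o['force']-f0)
    move_straight([*p,.17],v=.15)
    goto([*BC,.19],[np.pi,0,BY])
    for n in('scene','top'): cv2.imwrite(f'pics/{n}5.png',grab_frame(n))
    s=cv2.imread('pics/scene5.png');t=cv2.imread('pics/top5.png')
    crop2(s,190,110,90,140,5,'pics/k1.png');crop2(t,225,140,85,95,7,'pics/k2.png')
    print(observe()['force'],observe()['opening']*88,observe()['time'])
```

```text
down False [0.6382 0.2189 0.0429]
67.53748543250286 [-0.2909 -2.4119  2.7418]
[ 0.631   0.7265 -3.0454] 67.55371162945232 57.0333
```

View pics/k1.png

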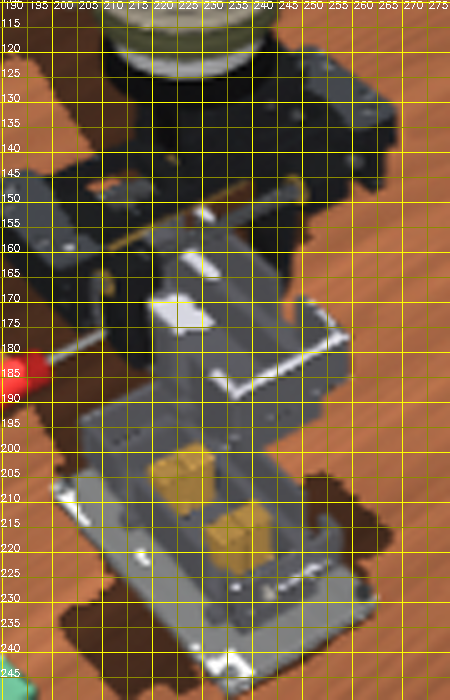

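View pics/k2.png

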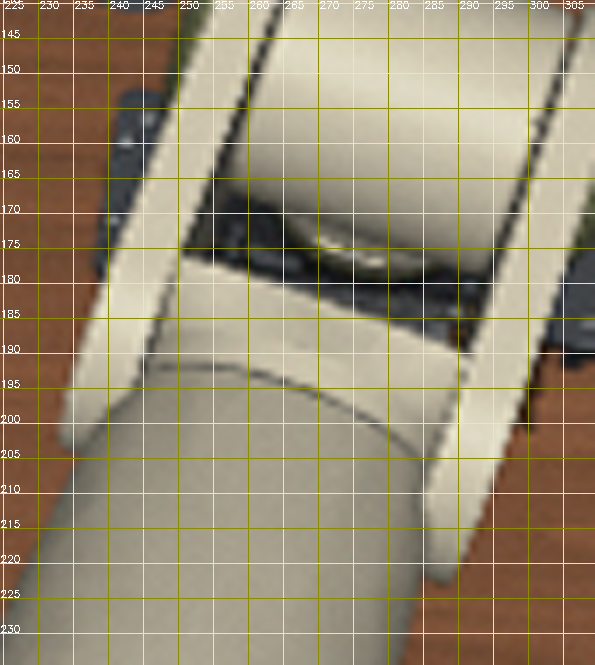

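Run:
```python
from h import *
np.set_printoptions(precision=4,suppress=True)
d=np.array([np.cos(BY),np.sin(BY)]);n=np.array([-d[1],d[0]])
o=observe();print(o['position'])
for q in((355,335),(235,397)):
    w=onplane('scene',q[0]/5+189.5,q[1]/5+109.5,o['position'][2]-.0429+.056)[:2]-BC;print(w@d,w@n)
for q in((482,288),(317,367),(65,108),(225,32)):
    w=onplane('scene',q[0]/8+197.5,q[1]/8+179.5,.068)[:2]-BC;print('base',w@d,w@n)
```

```text
[ 0.5851 -0.0589  0.1898]
0.07511396646426788 0.03778035388211517
0.07470199236929545 -0.0309138703723579
base 0.07650845711409028 0.03252293441282772
base 0.0710899237776802 -0.029518498499899494
base -0.07322287313517184 -0.03208507147152643
base -0.07112805708055571 0.03304028092219767
```

The held tote's end sits at +75 mm from the base centre, as intended. Lowering it now.

Run:
```python
from h import *
np.set_printoptions(precision=4,suppress=True)
sleep(.3);o=observe();print(o['position'],o['tcp_rot'])
off=BC-np.array(o['position'][:2])
T=BC.copy()
if np.linalg.norm(off)<.004: T=BC+off
f=move_straight([*T,.118],v=.08,f_stop=8);o=observe();print(f,o['position']-np.array([*BC,0]),o['force'])
f=move_straight([*T,.099],v=.03,f_stop=8);o=observe();print(f,o['position']-np.array([*BC,0]),o['force'],o['time'])
```

```text
[ 0.5849 -0.0598  0.1899] [-3.1415  0.0001 -0.118 ]
False [ 0.0002 -0.0005  0.1185] [ 0.1301  0.2933 -1.0272]
True [-0.0002 -0.0004  0.1024] [-0.8135 -0.9584  4.2431] 58.9083
```

It seated at TCP z=0.1024, and I expected 0.1029 for feet on the rim. Releasing, backing off and looking.

Run:
```python
from h import *
np.set_printoptions(precision=4,suppress=True)
p=observe()['position']
command_gripper(1.0); move_straight([p[0],p[1],.2],v=.12)
goto([.25,-.25,.35],[np.pi,0,.016])
for n in('scene','top'): cv2.imwrite(f'pics/{n}6.png',grab_frame(n))
s=cv2.imread('pics/scene6.png');t=cv2.imread('pics/top6.png')
crop2(s,190,150,90,105,7,'pics/m1.png');crop2(t,245,150,55,75,8,'pics/m2.png');crop2(t,105,174,68,42,11,'pics/m3.png')
print(observe()['time'])
```

```text
61.9833
```

View pics/m1.png

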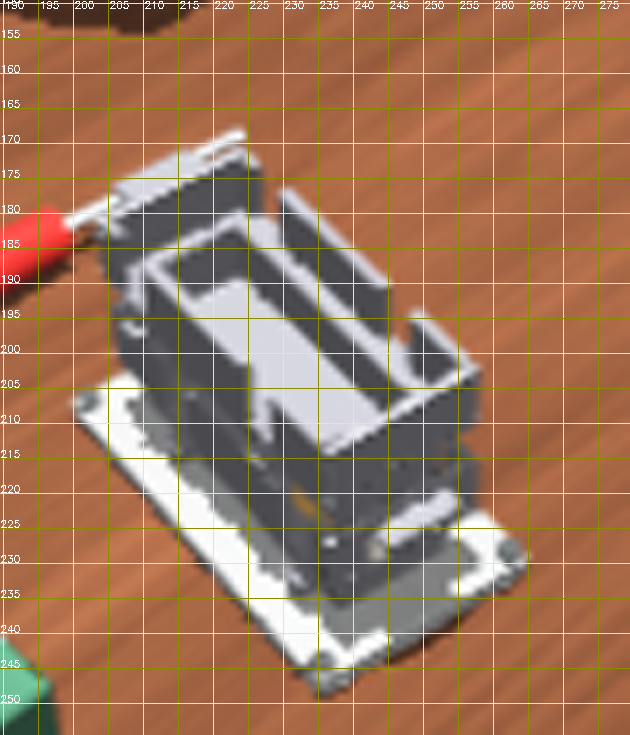

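View pics/m2.png

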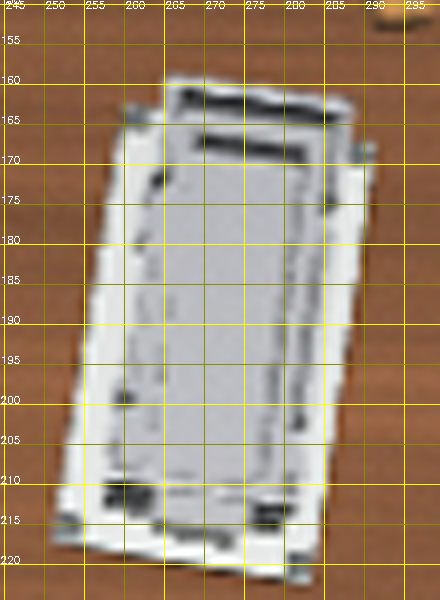

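View pics/m3.png

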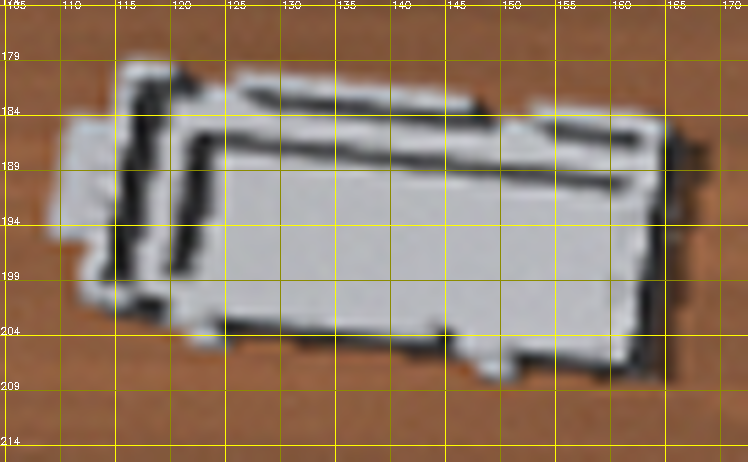

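Tote B stands on the base rim, turned end for end with its lip at the rear, and hasn't nested. Tote A is at the same pixels as my last measurement, so I'm picking it now.

Run:
```python
from h import *
np.set_printoptions(precision=4,suppress=True)
p=np.array([.556,.342]);yy=np.radians(86.26)
goto([*p,.15],[np.pi,0,yy]);sleep(.2)
f=move_straight([*p,.042],v=.1,f_stop=8);o=observe();print('down',f,o['position'])
if not f:
    pz=o['position'][2]
    command_gripper(0,30);o=observe();print(o['opening']*88,o['force'])
    move_straight([*p,.23],v=.15)
    goto([*BC,.24],[np.pi,0,BY]);sleep(.3)
    o=observe();off=BC-o['position'][:2];T=BC+off
    cv2.imwrite('pics/scene7.png',grab_frame('scene'));crop2(cv2.imread('pics/scene7.png'),190,80,95,140,5,'pics/n1.png')
    print(off,pz,o['opening']*88,o['time'])
```

```text
down False [0.5563 0.3421 0.0427]
67.8086961035767 [ 0.0393 -0.4252  2.74  ]
[-0.0001 -0.0005] 0.0427106929031851 67.52969610542867 69.5083
```

View pics/n1.png

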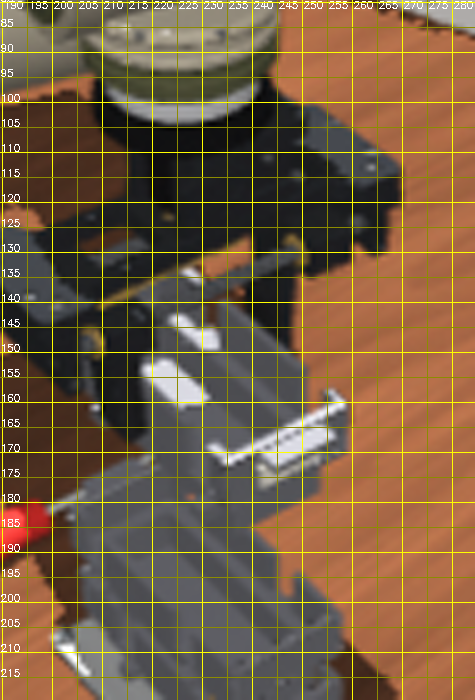

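Run:
```python
from h import *
np.set_printoptions(precision=4,suppress=True)
d=np.array([np.cos(BY),np.sin(BY)]);n=np.array([-d[1],d[0]])
o=observe()
for q in((345,403),(230,465)):
    w=onplane('scene',q[0]/5+189.5,q[1]/5+79.5,o['position'][2]-.0427+.056)[:2]-BC;print(w@d,w@n)
T=2*BC-o['position'][:2]
f=move_straight([*T,.168],v=.08,f_stop=8);o=observe();print(f,o['position']-np.array([*BC,0]),o['force'])
if not f:
    f=move_straight([*T,.1465],v=.03,f_stop=8);o=observe();print(f,o['position']-np.array([*BC,0]),o['force'],o['time'],'expect .1507')
```

```text
0.07166421533102166 0.03296287122386911
0.07414848022189366 -0.03199204378333906
False [ 0.0002 -0.0004  0.1685] [ 0.1897 -0.0048 -1.274 ]
True [-0.0002 -0.0003  0.1503] [-1.4808 -0.2112  6.1837] 71.1917 expect .1507
```

Seated at 0.1503, where I expected 0.1507. Releasing and checking.

Run:
```python
from h import *
p=observe()['position']
command_gripper(1.0); move_straight([p[0],p[1],.25],v=.12)
goto([.25,-.25,.35],[np.pi,0,.016]);sleep(.5)
for n in('scene','top'): cv2.imwrite(f'pics/{n}8.png',grab_frame(n))
s=cv2.imread('pics/scene8.png');t=cv2.imread('pics/top8.png')
crop2(s,190,140,90,115,6,'pics/r1.png');crop2(t,245,150,55,75,8,'pics/r2.png')
print(observe()['time'])
```

```text
74.7333
```

View pics/r1.png

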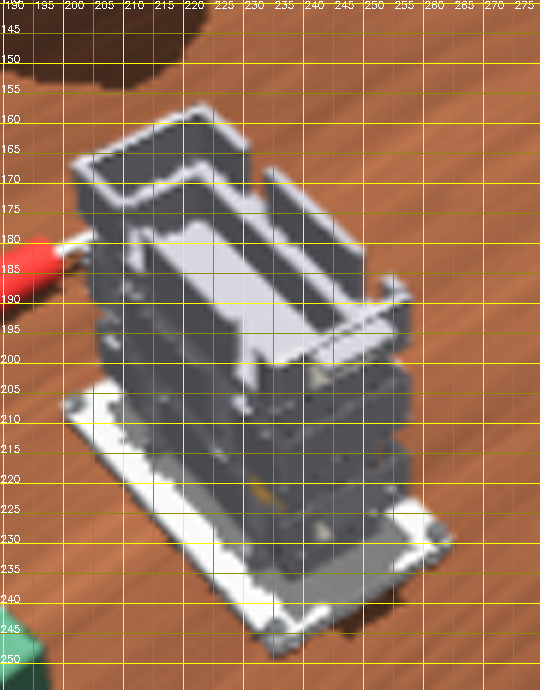

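View pics/r2.png

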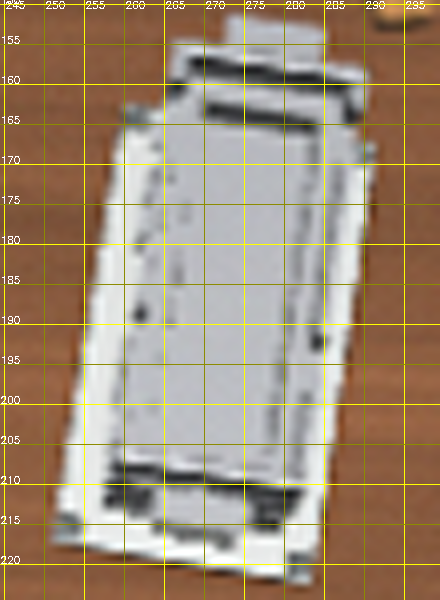

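View pics/scene8.png

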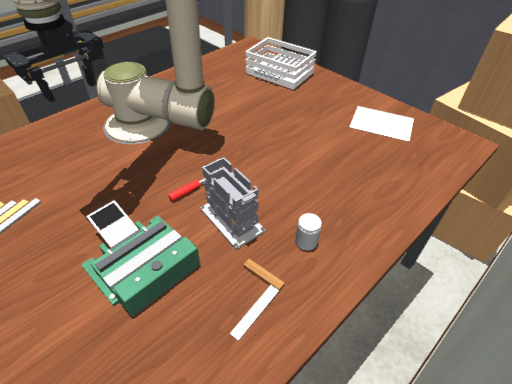

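The stack stands straight: three totes with lips alternating. In the top view its top rim runs from about (267,155) to (290,159) at the front, centred on the plate. The pedal is up, the press is empty, and the tools and can haven't moved. Handing in.

Run:
```python
from bench import *
print(observe()['time']); print(close_job())
```

```text
74.7333
the job is handed in; nothing more can be done
None
```

The job is done and handed in at 74.7 s of the 192 s allowed.

- **Pedal:** I pressed it to its stop; the fingertips ended at z≈0.0416 m with about 17 N, and pushing harder moved it no further. The next picture showed it back up.
- **Stubs:** All four were seen standing in the bottom tote before I stacked anything on it. The two on the +y side touched the side wall on the way in and dropped the last 7 mm or so, but stayed upright.
- **Totes:** Only two loose totes were present. Both are stacked end for end, and each seated within 0.5 mm of the height expected for feet on the rim, so neither nested. One was knocked aside twice during the run, so I measured it again before picking it up.
- **Last pictures:** They show a straight stack with lips alternating, an empty press with its pedal up, and the screwdriver, can and square where they were.

**Disagreements:**
- Triangulated heights read about 3 mm low on the loose totes and stubs, and about 5 mm low on the steel plate.
- Touching the base tote on both sides put it 1.5 mm toward −y of the camera estimate, and I used the touch value for stacking.
- I judged the final stack height from the seating contact only, with no separate camera measurement.

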